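# Switch bench suction with the slide gates

## Task

Three dust-suction ports with slide gates are screwed to the carving bench: a large, a medium and a small one. Switch the suction from the small port to the large one: first pull the large port's gate fully open, then push the small port's gate fully shut, each right to its end stop. Leave the medium gate as it is set.

Things in the scene. Friction and masses are not known exactly. Their poses are not given: they have to be found in the camera images.
- large_grip (a point): Centre of the upright beech grip block on the large gate's blade: 22 mm across (y), 30 along the slide (x), this point 45 mm and its top 64 mm above the bench. x points along the slide to the port: push along +x to shut, pull along -x to open. Port: round open aluminium collar 92 mm wide, 52 high, centre 88 mm along +x when shut, 180 when open, on a 112 mm square plate 18 high; track 14 high.
- large_slide (a joint): How far the large gate's blade is pulled out, in m: 0 = shut (blade covers the port), 0.092 = fully open, at its end stop. Stays where it is left; needs about 3 N plus a little drag. The three gates are alike in make, side by side in any order, grips roughly towards the robot.
- small_grip (a point): Centre of the upright beech grip block on the small gate's blade: 22 mm across (y), 30 along the slide (x), this point 45 mm and its top 64 mm above the bench. x points along the slide to the port: push along +x to shut, pull along -x to open. Port: round open aluminium collar 54 mm wide, 52 high, centre 69 mm along +x when shut, 123 when open, on a 74 mm square plate 18 high; track 14 high.
- small_slide (a joint): How far the small gate's blade is pulled out, in m: 0 = shut, at its end stop, 0.054 = fully open. It stays where it is left and moves with about 3 N (plus a little drag).
- medium_grip (a point): Centre of the upright beech grip block on the medium gate's blade: 22 mm across (y), 30 along the slide (x), this point 45 mm and its top 64 mm above the bench. x points along the slide to the port: push along +x to shut, pull along -x to open. Port: round open aluminium collar 72 mm wide, 52 high, centre 78 mm along +x when shut, 150 when open, on a 92 mm square plate 18 high; track 14 high.

How it is judged:
By the outcome, as a careful person would: the job done as asked, in the order asked, and still so for the second after the job is handed in, with the robot touching nothing.
It also fails if it takes over 48 s, if anything falls off the work surface, if the arm or the gripper's body presses on something with over 40 N, if the wrist force passes 120 N, or if a joint passes its speed limit or range.

## Robot

A 7-joint arm with a two-finger parallel gripper is mounted at the origin on the work surface. World frame = base frame: x ahead of the robot, y to its left, z up, the work surface at z = 0. Lengths are in m, angles in rad, forces in N, time in s.
With the tool pointing down it reaches from about 0.4 to 0.85 m from the base axis. Payload 10.4 kg.
Tool frame: the origin (TCP) lies between the finger pads; the fingertips stand 8 mm ahead of it and the grasp point (between the pads) lies 11 mm behind it (env.tcp_to_tips is the distance from the TCP to the fingertips, in m); z points along the fingers, x is the direction in which the jaws open and shut, and the axes are right-handed (so a half turn about z gives the same grasp; the last joint's range is limited). The gripper opens to 87 mm and grips with 3 to 60 N. Pads are 19 mm wide; open, the fingers measure 117 mm over their backs; the gripper's body (75 mm by 190 mm) begins 51 mm behind the grasp point.
Start: joints at [-1.172, 0.332, -0.065, 1.46, 0.022, 1.35, -0.088], TCP at [0.256, 0.57, 0.231] pointing down, gripper open.
Joint ranges: [-2.6, 2.6], [-0.5, 2.12], [-1.47, 1.34], [0.16, 2.42], [-1.27, 4.41], [0.06, 2.06], [-2.6, 2.6]. Speed limits (rad/s): [2.22, 2.22, 2.79, 2.79, 3.14, 3.14, 3.14].

## Interface

Orientations are given as a unit quaternion [x, y, z, w].
In Python, from workcell import env, vision gives the robot as it stands. The module is installed in compiled form; this text tells all that it offers.
- The arm moves only by the tool jog_arm, never from a script. Its argument "steps" is a list of rows, each a list of 7 numbers: the opening, from -1 (shut) to 1 (fully open), then the shift along the tool's x, y, z each as a share of 0.15 m, from -1 to 1, then the turn, a rotation vector about the tool's x, y, z each as a share of pi/2 rad, from -1 to 1. In form: [[fingers, x, y, z, wx, wy, wz], ...]. A call has 1 to 20 rows; each row is the pose to reach, as a shift and turn from the pose commanded when the call began, along the tool's axes at that moment; what a row does not reach only later rows make up. A row lasts 1/12 s, in which the tool goes at most 41.7 mm and 7.16 degrees, less where a joint would pass 70% of its speed; a pose out of reach is approached as far as the arm can. A call with a number of a shift or a turn outside -1 to 1 is refused whole. A call with a gripper value outside its range is refused whole. The fingers move at their own pace and stop on an object; "force" is the grip in N (left out, the last holds). Time passes only in rows, so rows that repeat a pose let the fingers close. It gives the time, the measured TCP pose, the force and the opening at its end, in the units of the state.
- env.observe(): the state, without advancing time (a new reading comes with each control period).
- vision.read_camera(name): name is "scene" or "top"; returns a dict with "img" (384x512x3 uint8, blue, green, red), "depth" (384x512 float32, m along the optical axis (not along the pixel's ray), 0 where there is no reading), "K" (3x3 intrinsics, pixels), "xyz" and "rotation" of the camera in the world. Camera axes: x right, y up, looking along -z (the intrinsics and any distortion apply to the point x, -y, -z); pixel columns grow to the right and rows downward; lengths in m; the calibration is good to about 2 mm. A picture is of the moment at which its call begins.
- env.finish_job(): hands the job in, once; it reports no verdict.
The state is a dict: "clock": time; "qpos": joint angles; "joint_velocities": joint speeds; "joint_torque": joint torques, N m; "position": TCP position; "tcp_rot": TCP orientation; "contact_force": force on the tool from outside, world axes, zero at the start; "wrist_torque": the same for the moment, N m; "finger_gap": finger opening in m.
Only numpy, scipy, OpenCV 4.12 (cv2) and the standard library are available. Lean on these libraries where they do the work, as an engineer would, in place of code of your own. Each camera call takes 0.05 s, during which the arm holds its last target.

## Working session

There is one attempt and no reset: what is moved stays moved. The work goes in short steps, Python scripts to look and compute and a tool call to move; the robot and the scene stay as the last step left them, time stands still between calls to the robot, and variables do not carry over. Pictures are saved under pics/ and viewed, and the job is handed in when it is done.

Besides the shell and the picture viewer there is one more tool, called as name(argument=value, ...), one argument or row to a line, values as JSON. jog_arm: Moves the arm, as the interface text tells. Its arguments: {"type":"object","properties":{"steps":{"type":"array","items":{"type":"array","items":{"type":"number"}}},"force":{"type":"number"}},"required":["steps"]}

```bash
mkdir -p pics
cat > h.py <<'E'
import numpy as np,cv2
from workcell import env,vision
def cam(n):
    return vision.read_camera(n)
def pts(c):
    d=c["depth"];K=c["K"];v,u=np.mgrid[:384,:512]
    p=np.stack([(u-K[0,2])/K[0,0]*d,-(v-K[1,2])/K[1,1]*d,-d],-1)
    return p@np.array(c["rotation"]).T+np.array(c["xyz"])
E
python3 - <<'E'
from h import *
s=env.observe();print(s)
for n in("top","scene"):
    c=cam(n);cv2.imwrite(f"pics/{n}0.png",cv2.resize(c["img"],(800,600)));np.savez(f"{n}0.npz",**c)
    print(n,c["K"],c["xyz"],c["rotation"],(c["depth"]>0).mean(),[k for k in c])
E
```

```text
{'clock': 0.0, 'qpos': array([-1.17162842,  0.33289577, -0.06472408,  1.46093226,  0.02161061,
        1.34989327, -0.08848401]), 'joint_velocities': array([ 2.07657422e-03,  1.04258061e-03,  1.71949620e-04,  1.14191750e-03,
        5.32311869e-05,  2.58990181e-03, -1.67545427e-03]), 'joint_torque': array([ 5.81832810e-04, -6.23266554e+01,  2.49260617e-02, -3.89890552e+01,
       -6.13062666e-02,  4.00004780e-02,  1.39348431e-04]), 'position': array([0.25570142, 0.56989253, 0.2297434 ]), 'tcp_rot': array([ 8.39439361e-01,  5.43452893e-01, -5.82136501e-04,  4.17311074e-04]), 'contact_force': array([-0.17216951,  0.34942397, -0.05729464]), 'wrist_torque': array([ 0.04155215, -0.0392156 ,  0.02559782]), 'finger_gap': 0.08660781352358186}
top [[421.65022282   0.         259.47324957]
 [  0.         421.65022282 188.16202244]
 [  0.           0.           1.        ]] [0.43784839 0.00620838 1.07687153] [ 0.04695268 -0.05226127 -0.70521578  0.7055033 ] 0.9960784912109375 ['img', 'depth', 'K', 'xyz', 'rotation']
scene [[347.52599221   0.         251.87929042]
 [  0.         347.52599221 191.95268281]
 [  0.           0.           1.        ]] [1.06412309 0.24714077 0.45696906] [0.24672936 0.38639745 0.75167621 0.47413554] 0.9960835774739584 ['img', 'depth', 'K', 'xyz', 'rotation']
```

```bash
sed -i 's/np.array(c\["rotation"\]).T/R.from_quat(c["rotation"]).as_matrix().T/; 1i from scipy.spatial.transform import Rotation as R' h.py; ls pics
```

```text
scene0.png
top0.png
```

View pics/top0.png

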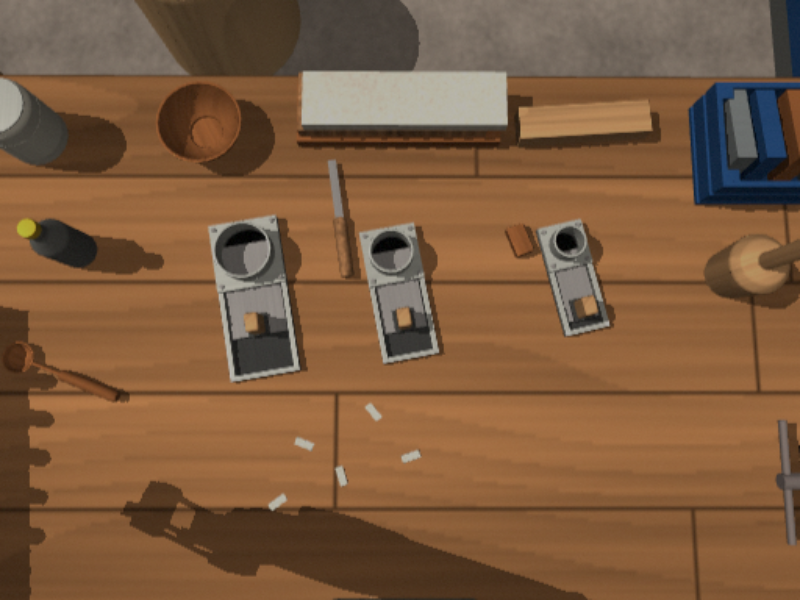

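View pics/scene0.png

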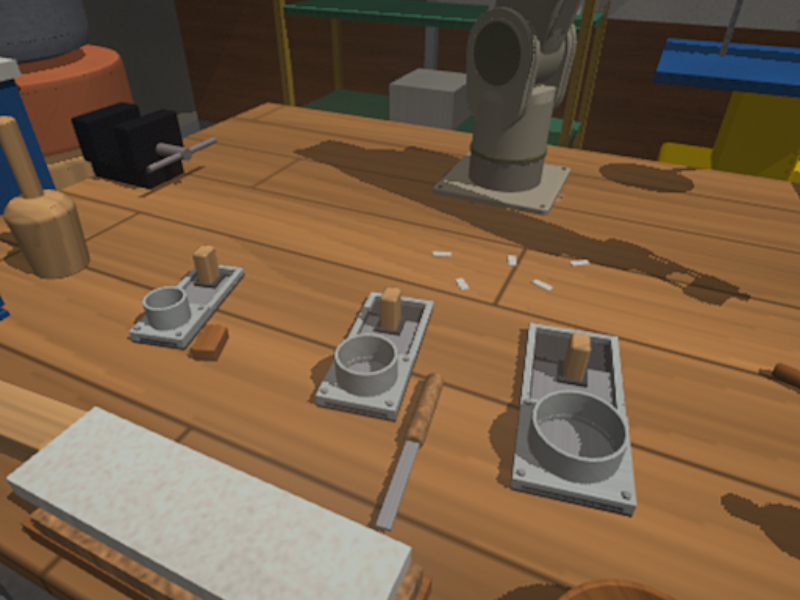

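The top view shows the large port on the left with its grip at (252,323), the medium with its grip at (403,318), and the small on the right with its grip at (588,307). All pixels are in the 800x600 view. Next I measure the grips and collars from depth.

```bash
cat >> h.py <<'E'
def measure(c):
    P=pts(c);out={}
    cen=dict(large=((252,323),(243,250)),medium=((403,318),(391,250)),small=((588,307),(569,241)))
    img=c["img"].astype(int)
    for k,(g,q) in cen.items():
        res=[]
        for (u,v),w,zlo,zhi in((g,20 if 1 else 0,.058,.070),(q,30 if k!="large" else 34,.044,.058)):
            u=u*.64;v=v*.64
            sl=np.s_[int(v-w):int(v+w),int(u-w):int(u+w)]
            p=P[sl].reshape(-1,3);im=img[sl].reshape(-1,3)
            m=(p[:,2]>zlo)&(p[:,2]<zhi)
            if zlo>.055:m&=(im[:,2]-im[:,0]>30)
            p=p[m]
            (cx,cy),(a,b),an=cv2.minAreaRect((p[:,:2]*1000).astype(np.float32))
            res.append((cx/1000,cy/1000)); print(k,len(p),"c",round(cx),round(cy),"size",round(a),round(b),"ang",round(an,1),"z",np.median(p[:,2]).round(4))
        d=np.subtract(res[1],res[0]);print(k,"dist",np.hypot(*d).round(4),"yaw",np.degrees(np.arctan2(d[1],d[0])).round(2))
E
python3 - <<'E'
from h import *
c=dict(np.load("top0.npz"));measure(c)
P=pts(c);im=c["img"]
# plate edges
for k,(a,b) in dict(large=((209,228),(232,380)),large2=((277,217),(298,371)),med=((361,233),(386,362)),med2=((414,224),(438,353)),small=((539,230),(568,334)),small2=((580,221),(608,325))).items():
    A=P[int(a[1]*.64),int(a[0]*.64)];B=P[int(b[1]*.64),int(b[0]*.64)];d=A-B
    print(k,A.round(3),B.round(3),np.degrees(np.arctan2(d[1],d[0])).round(2))
for n,(u,v,s) in dict(l=(130,150,100),s=(340,130,70)).items():
    cv2.imwrite(f"pics/crop_{n}.png",cv2.resize(im[v:v+s,u:u+s],(600,600),interpolation=cv2.INTER_CUBIC))
E
```

```text
large 102 c 538 237 size 29 20 ang 10.7 z 0.0617
large 236 c 654 258 size 91 90 ang 19.2 z 0.051
large dist 0.1177 yaw 9.97
medium 100 c 546 2 size 29 21 ang 12.6 z 0.0614
medium 158 c 652 22 size 69 70 ang 2.2 z 0.0516
medium dist 0.1086 yaw 10.81
small 99 c 565 -288 size 29 21 ang 8.6 z 0.0613
small 130 c 669 -263 size 51 53 ang 44.7 z 0.051
small dist 0.1072 yaw 13.13
large [0.438 0.006 1.077] [0.45  0.276 0.015] -92.5
large2 [0.722 0.214 0.001] [0.465 0.173 0.007] 9.0
med [0.689 0.071 0.019] [0.48  0.03  0.014] 11.29
med2 [ 0.706 -0.013  0.015] [ 0.495 -0.053  0.013] 10.72
small [ 0.694 -0.219  0.02 ] [ 0.525 -0.263  0.016] 14.57
small2 [ 0.711 -0.29   0.018] [ 0.538 -0.33   0.015] 13.01
```

```bash
cat >> h.py <<'E'
def delta(xyz,yaw,s=None):
    s=s or env.observe()
    r=R.from_quat(s["tcp_rot"])
    y=np.radians(yaw);x=np.array([np.cos(y),np.sin(y),0]);z=np.array([0,0,-1.]);M=np.stack([x,np.cross(z,x),z],1)
    t=r.inv().apply(np.array(xyz)-s["position"])/.15
    w=(r.inv()*R.from_matrix(M)).as_rotvec()/(np.pi/2)
    print("shift",t.round(3),"turn",w.round(4))
def st():
    s=env.observe()
    print(s["clock"],s["position"].round(4),"gap",round(s["finger_gap"],4),"F",s["contact_force"].round(2),"T",s["wrist_torque"].round(2),"q",s["qpos"].round(2),"toolx",np.degrees(np.arctan2(*R.from_quat(s["tcp_rot"]).as_matrix()[[1,0],0])).round(2))
E
python3 - <<'E'
from h import *
st();delta((.538,.237,.15),99.9)
E
```

```text
0.1 [0.2557 0.5699 0.2299] gap 0.0868 F [0.24 0.9  0.39] T [-0.02  0.01 -0.01] q [-1.17  0.33 -0.06  1.46  0.02  1.35 -0.09] toolx 65.84
shift [-1.254  2.625  0.534] turn [-2.000e-04  8.000e-04 -3.785e-01]
```

View pics/crop_l.png

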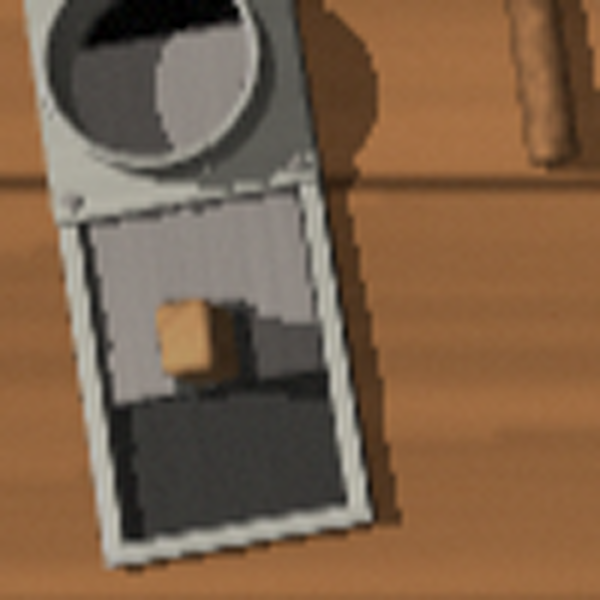

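View pics/crop_s.png

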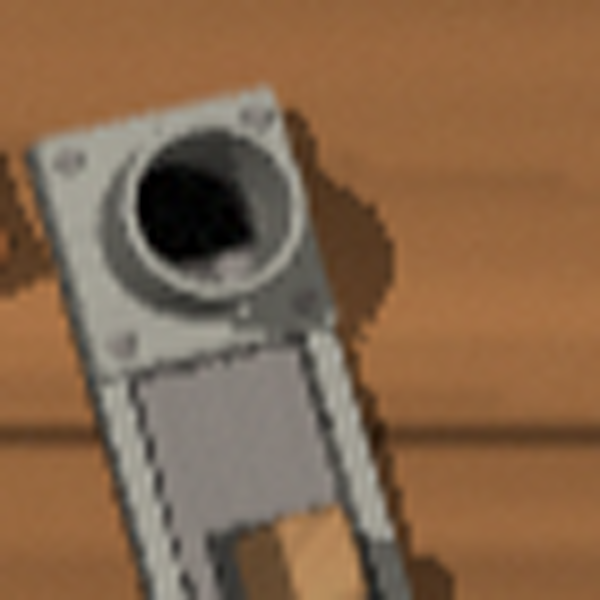

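jog_arm(
  steps=[
    [1,-0.48,1,0,0,0,-0.378],
    [1,-0.48,1,0,0,0,-0.378],
    [1,-0.48,1,0,0,0,-0.378],
    [1,-0.48,1,0,0,0,-0.378],
    [1,-0.48,1,0,0,0,-0.378],
    [1,-0.48,1,0,0,0,-0.378],
    [1,-0.48,1,0,0,0,-0.378],
    [1,-0.48,1,0,0,0,-0.378],
  ],
)

```text
clock: 0.77
position: [0.3623, 0.4439, 0.2303]
tcp_rot: [0.644, 0.765, -0.0, -0.0]
contact_force: [-0.2, 0.4, -0.3]
finger_gap: 0.087
```

```bash
python3 -c "
from h import *
st();delta((.538,.237,.15),99.9)"
```

```text
0.7667 [0.3623 0.4439 0.2303] gap 0.087 F [-0.17  0.43 -0.32] T [0.02 0.02 0.04] q [-0.92  0.22 -0.05  1.6   0.01  1.32  0.77] toolx 99.77
shift [-1.558  0.921  0.535] turn [-0.0004 -0.0001 -0.0014]
```

jog_arm(
  steps=[
    [1,-0.78,0.46,0.2,0,0,0],
    [1,-0.78,0.46,0.2,0,0,0],
    [1,-0.78,0.46,0.2,0,0,0],
    [1,-0.78,0.46,0.2,0,0,0],
    [1,-0.78,0.46,0.2,0,0,0],
    [1,-0.78,0.46,0.2,0,0,0],
  ],
)

```text
clock: 1.27
position: [0.4508, 0.3403, 0.2002]
tcp_rot: [0.644, 0.765, -0.0, -0.0]
contact_force: [-0.9, 1.3, 0.2]
finger_gap: 0.0869
```

jog_arm(
  steps=[
    [1,-0.78,0.46,0.3,0,0,0],
    [1,-0.78,0.46,0.3,0,0,0],
    [1,-0.78,0.46,0.3,0,0,0],
    [1,-0.78,0.46,0.3,0,0,0],
    [1,-0.78,0.46,0.3,0,0,0],
    [1,-0.78,0.46,0.3,0,0,0],
    [1,-0.78,0.46,0.3,0,0,0],
  ],
)

```text
clock: 1.85
position: [0.5381, 0.2393, 0.1559]
tcp_rot: [0.643, 0.766, 0.0, -0.001]
contact_force: [0.2, -0.3, -0.2]
finger_gap: 0.087
```

```bash
python3 -c "
from h import *
c=cam('scene');cv2.imwrite('pics/s1.png',cv2.resize(c['img'],(800,600)))
st();delta((.538,.237,.036),99.9)"
```

```text
1.9 [0.5381 0.2392 0.156 ] gap 0.087 F [ 0.09 -0.01 -0.37] T [-0.01  0.01  0.01] q [-0.59  0.3   0.12  1.66 -0.04  1.18  1.28] toolx 100.05
shift [-0.016 -0.004  0.8  ] turn [ 0.0002 -0.0009  0.0017]
```

View pics/s1.png

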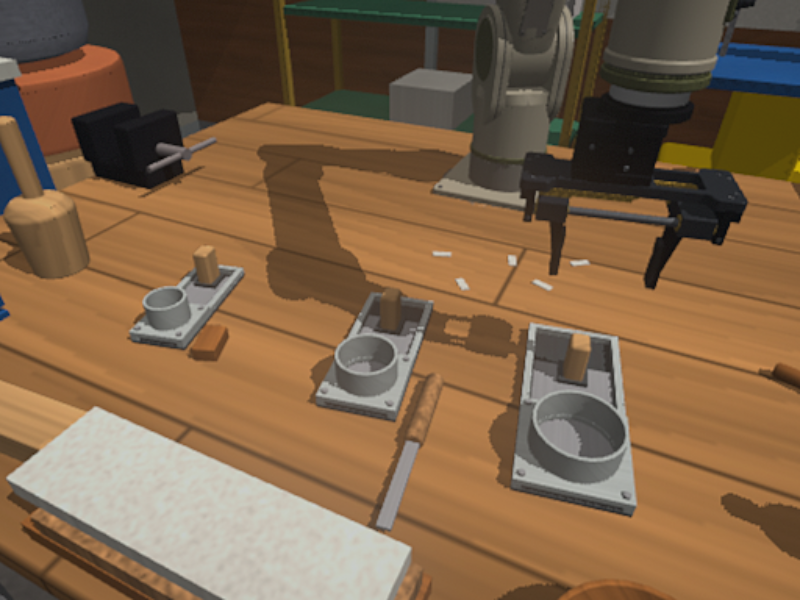

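The scene view shows the open jaws at (555,270) and (652,280), behind and above the large grip at (577,357), with the jaws across the grip. I descend and close.

jog_arm(
  steps=[
    [1,-0.015,0,0.2,0,0,0],
    [1,-0.015,0,0.4,0,0,0],
    [1,-0.015,0,0.6,0,0,0],
    [1,-0.015,0,0.8,0,0,0],
    [1,-0.015,0,0.8,0,0,0],
    [1,-0.015,0,0.8,0,0,0],
    [1,-0.015,0,0.8,0,0,0],
  ],
)

```text
clock: 2.48
position: [0.5403, 0.2356, 0.0376]
tcp_rot: [0.643, 0.766, 0.001, 0.0]
contact_force: [-0.1, 0.9, 0.9]
finger_gap: 0.0868
```

jog_arm(
  steps=[
    [-1,0,0,0,0,0,0],
    [-1,0,0,0,0,0,0],
    [-1,0,0,0,0,0,0],
    [-1,0,0,0,0,0,0],
    [-1,0,0,0,0,0,0],
    [-1,0,0,0,0,0,0],
    [-1,0,0,0,0,0,0],
    [-1,0,0,0,0,0,0],
    [-1,0,0,0,0,0,0],
    [-1,0,0,0,0,0,0],
  ],
  force=25,
)

```text
clock: 3.32
position: [0.5396, 0.234, 0.0355]
tcp_rot: [0.644, 0.765, 0.0, -0.0]
contact_force: [0.1, 1.9, 0.2]
finger_gap: 0.0285
```

```bash
python3 -c "
from h import *
c=cam('scene');cv2.imwrite('pics/s2.png',cv2.resize(c['img'],(800,600)))
st()"
```

```text
3.3667 [0.5393 0.2358 0.0355] gap 0.0245 F [ 1.05 12.58 -6.14] T [ 2.78 -0.15 -0.03] q [-0.58  0.43  0.11  1.77 -0.06  0.94  1.3 ] toolx 99.9
```

View pics/s2.png

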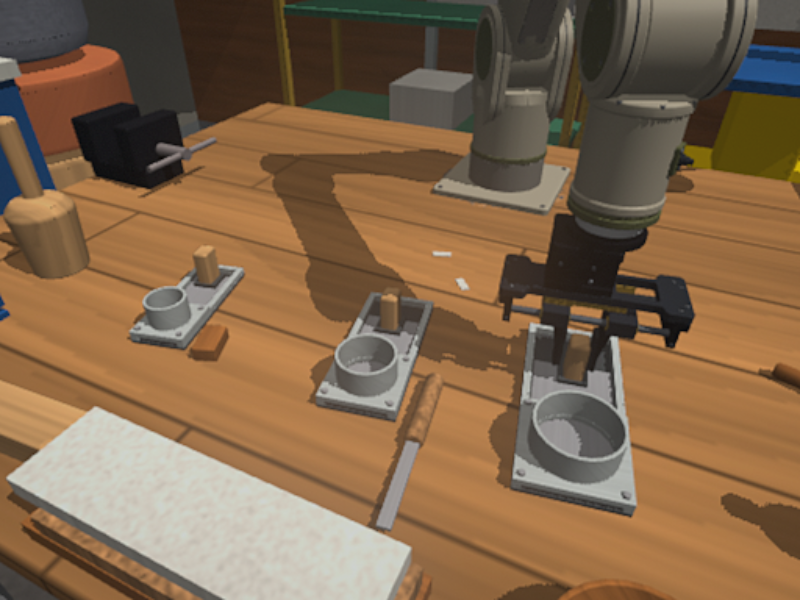

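The jaws straddle the large grip block at (575,355) and are still closing. The +y finger touched first, so I'll nudge about 2 mm to +y.

jog_arm(
  steps=[
    [-1,0.013,0,0,0,0,0],
    [-1,0.013,0,0,0,0,0],
    [-1,0.013,0,0,0,0,0],
    [-1,0.013,0,0,0,0,0],
  ],
)

```text
clock: 3.7
position: [0.5391, 0.2371, 0.0355]
tcp_rot: [0.643, 0.766, 0.001, -0.0]
contact_force: [0.7, 6.2, -3.5]
finger_gap: 0.0215
```

```bash
python3 -c "
from h import *
st()"
```

```text
3.7 [0.5391 0.2371 0.0355] gap 0.0215 F [ 0.69  6.15 -3.52] T [1.34 0.02 0.06] q [-0.58  0.43  0.11  1.76 -0.06  0.95  1.3 ] toolx 99.91
```

jog_arm(
  steps=[
    [-1,0,-0.05,0,0,0,0],
    [-1,0,-0.1,0,0,0,0],
    [-1,0,-0.15,0,0,0,0],
    [-1,0,-0.2,0,0,0,0],
    [-1,0,-0.25,0,0,0,0],
    [-1,0,-0.3,0,0,0,0],
    [-1,0,-0.34,0,0,0,0],
    [-1,0,-0.37,0,0,0,0],
    [-1,0,-0.38,0,0,0,0],
    [-1,0,-0.38,0,0,0,0],
    [-1,0,-0.38,0,0,0,0],
  ],
)

```text
clock: 4.62
position: [0.4826, 0.2271, 0.0355]
tcp_rot: [0.643, 0.765, 0.0, -0.001]
contact_force: [-1.9, 5.3, -3.0]
finger_gap: 0.022
```

```bash
python3 -c "
from h import *
st()
c=cam('top');P=pts(c);cv2.imwrite('pics/t3.png',cv2.resize(c['img'],(800,600)))"
```

```text
4.6167 [0.4826 0.2271 0.0355] gap 0.022 F [-1.9   5.31 -3.02] T [1.28 0.28 0.14] q [-0.61  0.33  0.1   1.91 -0.04  0.9   1.25] toolx 99.9
```

jog_arm(
  steps=[
    [-1,0,-0.01,0,0,0,0],
    [-1,0,-0.02,0,0,0,0],
    [-1,0,-0.03,0,0,0,0],
    [-1,0,-0.03,0,0,0,0],
  ],
)

```text
clock: 5.0
position: [0.4786, 0.2264, 0.0355]
tcp_rot: [0.643, 0.765, 0.001, -0.0]
contact_force: [1.8, 5.7, -4.1]
finger_gap: 0.0225
```

jog_arm(
  steps=[
    [-1,0,-0.01,0,0,0,0],
    [-1,0,-0.015,0,0,0,0],
    [-1,0,-0.015,0,0,0,0],
  ],
)

```text
clock: 5.25
position: [0.4782, 0.2263, 0.0355]
tcp_rot: [0.644, 0.765, 0.002, 0.001]
contact_force: [10.3, 8.5, -14.8]
finger_gap: 0.0215
```

jog_arm(
  steps=[
    [-1,0,-0.015,0,0,0,0],
    [-1,0,-0.015,0,0,0,0],
    [-1,0,-0.015,0,0,0,0],
  ],
)

```text
clock: 5.5
position: [0.4777, 0.2262, 0.0358]
tcp_rot: [0.644, 0.765, 0.004, 0.002]
contact_force: [17.8, 11.1, -21.6]
finger_gap: 0.0219
```

jog_arm(
  steps=[
    [-1,0,0.012,0,0,0,0],
    [-1,0,0.012,0,0,0,0],
    [0,0,0.012,0,0,0,0],
    [0.5,0,0.012,0,0,0,0],
    [0.5,0,0.012,0,0,0,0],
    [0.5,0,0.012,0,0,0,0],
    [0.5,0,0.012,0,0,0,0],
    [0.5,0,0.012,0,0,0,0],
  ],
)

```text
clock: 6.17
position: [0.476, 0.2247, 0.0356]
tcp_rot: [0.644, 0.765, -0.0, -0.0]
contact_force: [0.5, -0.2, 0.0]
finger_gap: 0.0538
```

jog_arm(
  steps=[
    [0.5,0,0,-0.2,0,0,0],
    [0.5,0,0,-0.4,0,0,0],
    [0.5,0,0,-0.6,0,0,0],
    [0.5,0,0,-0.8,0,0,0],
    [0.5,0,0,-0.8,0,0,0],
    [0.5,0,0,-0.8,0,0,0],
  ],
)

```text
clock: 6.67
position: [0.477, 0.2254, 0.1573]
tcp_rot: [0.644, 0.765, 0.002, 0.001]
contact_force: [-0.0, 0.1, -0.4]
finger_gap: 0.0651
```

```bash
python3 -c "
from h import *
st();delta((.565,-.288,.155),103.4)
for n in('top','scene'):
    c=cam(n);np.savez(n+'4.npz',**c);cv2.imwrite(f'pics/{n}4.png',cv2.resize(c['img'],(800,600)))"
```

```text
6.6667 [0.477  0.2254 0.1573] gap 0.0651 F [-0.    0.11 -0.37] T [0.06 0.02 0.  ] q [-0.62  0.17  0.11  1.82 -0.02  1.15  1.23] toolx 99.85
shift [-3.472 -0.007  0.01 ] turn [ 0.0022 -0.0009 -0.0395]
```

View pics/top4.png

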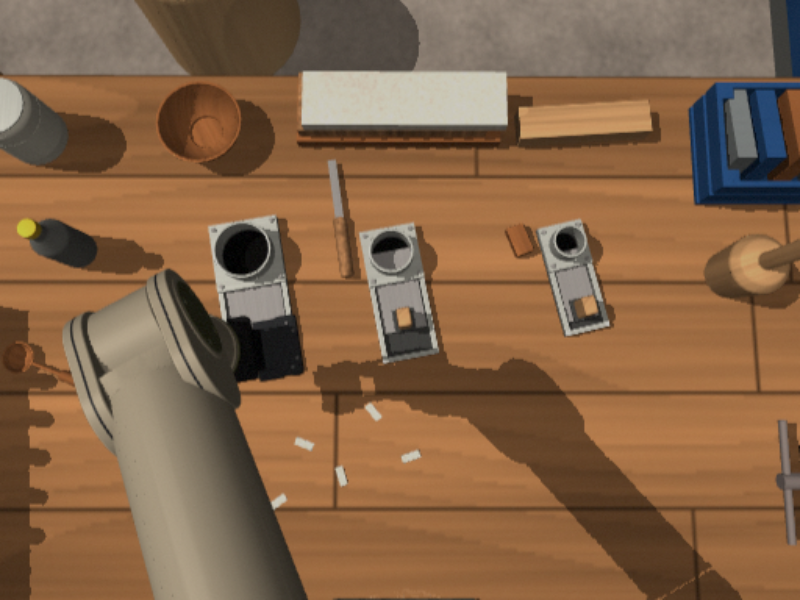

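View pics/scene4.png

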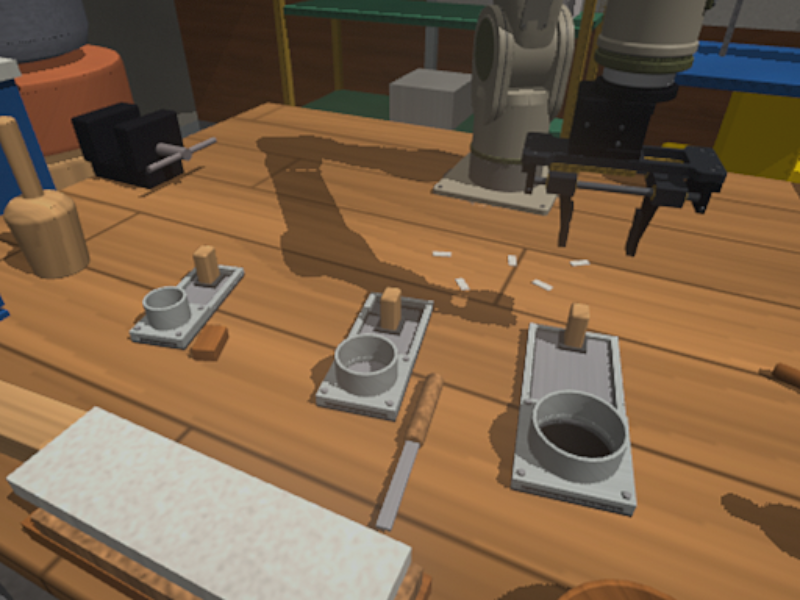

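The large grip now sits at the track end (577,325 in the scene view) and the collar looks fully dark. I move towards the small gate, then measure the large one with the view clear.

jog_arm(
  steps=[
    [1,-0.9,0,0,0,0,0],
    [1,-0.9,0,0,0,0,0],
    [1,-0.9,0,0,0,0,0],
    [1,-0.9,0,0,0,0,0],
    [1,-0.9,0,0,0,0,0],
  ],
)

```text
clock: 7.18
position: [0.499, 0.0875, 0.1543]
tcp_rot: [0.646, 0.763, -0.001, -0.0]
contact_force: [0.4, 2.0, -0.5]
finger_gap: 0.0855
```

jog_arm(
  steps=[
    [1,-0.9,0,0,0,0,0],
    [1,-0.9,0,0,0,0,0],
    [1,-0.9,0,0,0,0,0],
    [1,-0.9,0,0,0,0,0],
    [1,-0.9,0,0,0,0,0],
  ],
)

```text
clock: 7.6
position: [0.5219, -0.0442, 0.1545]
tcp_rot: [0.646, 0.764, -0.001, -0.0]
contact_force: [-0.4, 0.8, -0.2]
finger_gap: 0.0868
```

jog_arm(
  steps=[
    [1,-0.9,0,0,0,0,0],
    [1,-0.9,0,0,0,0,0],
    [1,-0.9,0,0,0,0,0],
    [1,-0.9,0,0,0,0,0],
    [1,-0.9,0,0,0,0,0],
    [1,-0.9,0,0,0,0,0],
  ],
)

```text
clock: 8.1
position: [0.5453, -0.1725, 0.1544]
tcp_rot: [0.644, 0.765, -0.0, -0.001]
contact_force: [0.0, 1.7, 0.8]
finger_gap: 0.087
```

```bash
python3 -c "
from h import *
st();delta((.565,-.288,.155),103.4)
for n in('top',):
    c=cam(n);np.savez(n+'5.npz',**c);cv2.imwrite(f'pics/{n}5.png',cv2.resize(c['img'],(800,600)))
P=pts(c)
p=P[190:250,120:200].reshape(-1,3);im=c['img'][190:250,120:200].reshape(-1,3).astype(int)
p=p[(p[:,2]>.057)&(p[:,2]<.07)];print(cv2.minAreaRect((p[:,:2]*1000).astype(np.float32)))
"
```

```text
8.1 [ 0.5453 -0.1725  0.1544] gap 0.087 F [0.01 1.72 0.84] T [0.11 0.06 0.  ] q [-0.12  0.28  0.41  1.72 -0.12  1.17  2.07] toolx 99.88
shift [-0.781 -0.003 -0.005] turn [-0.001  -0.0008 -0.0391]
((477.6832580566406, 226.37445068359375), (29.217060089111328, 21.7746639251709), 4.310732364654541)
```

View pics/top5.png

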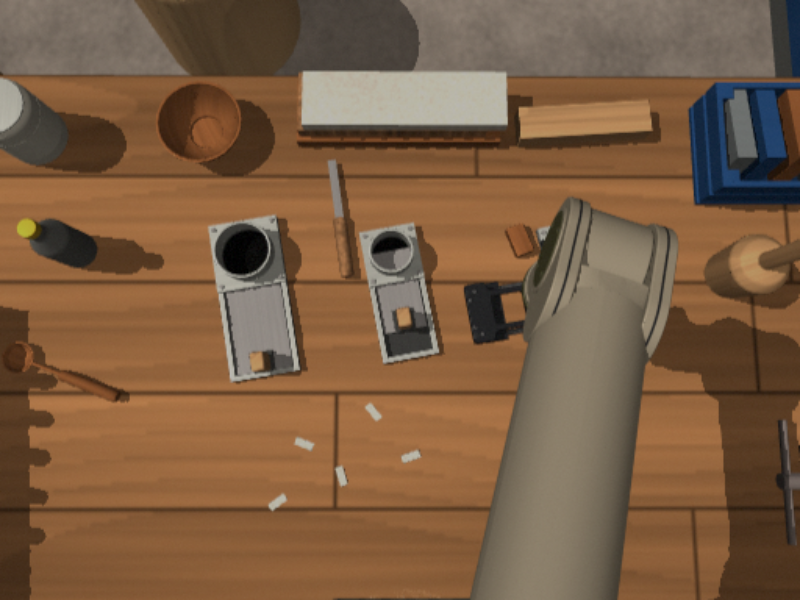

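In the top view the large grip is at the track end (261,361) and its collar is open. The grip-to-collar distance is 179 mm against 180 nominal, and the medium gate hasn't moved. Next is the small gate.

jog_arm(
  steps=[
    [1,-0.78,0,0,0,0,-0.039],
    [1,-0.78,0,0,0,0,-0.039],
    [1,-0.78,0,0,0,0,-0.039],
    [1,-0.78,0,0,0,0,-0.039],
    [1,-0.78,0,0,0,0,-0.039],
    [1,-0.78,0,0,0,0,-0.039],
    [1,-0.78,0,0,0,0,-0.039],
  ],
)

```text
clock: 8.73
position: [0.5661, -0.2865, 0.1552]
tcp_rot: [0.619, 0.786, 0.001, -0.001]
contact_force: [0.2, 0.3, 0.2]
finger_gap: 0.0872
```

```bash
python3 -c "
from h import *
st();delta((.566,-.288,.036),103.4)
c=cam('scene');cv2.imwrite('pics/s6.png',cv2.resize(c['img'],(800,600)))"
```

```text
8.7333 [ 0.5661 -0.2865  0.1552] gap 0.0872 F [0.18 0.3  0.16] T [0.04 0.07 0.  ] q [ 0.06  0.42  0.44  1.55 -0.19  1.21  2.34] toolx 103.56
shift [-0.011 -0.003  0.795] turn [ 0.0002 -0.001   0.0017]
```

View pics/s6.png

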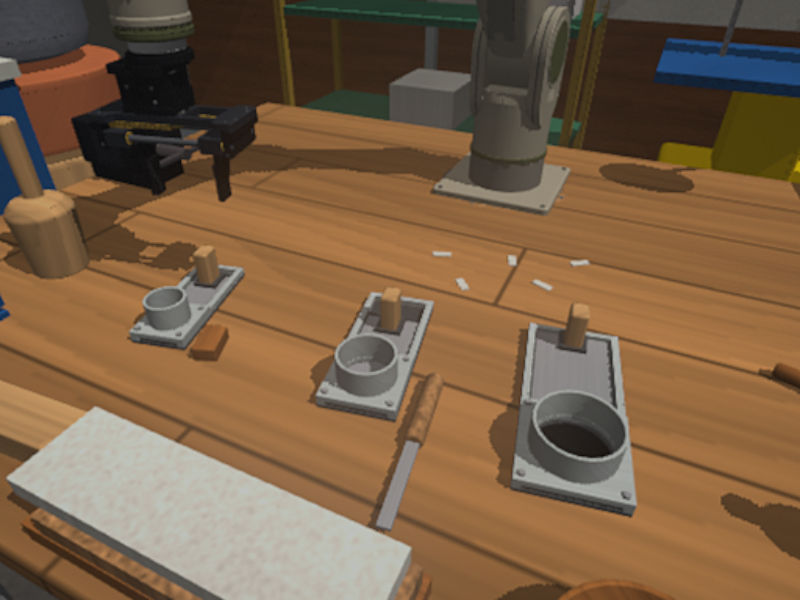

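```bash
python3 -c "
from h import *
P=pts(dict(np.load('top0.npz')))[:,300:].reshape(-1,3)
p=P[(P[:,2]>.06)&(P[:,1]<-.32)&(P[:,0]<.75)];print(p.min(0),p.max(0),np.hypot(p[:,0]-.566,p[:,1]+.288).min())"
```

```text
[ 0.20932292 -0.62433164  0.06013081] [ 0.74995889 -0.48734125  0.22390654] 0.2075914198517605
```

jog_arm(
  steps=[
    [1,-0.005,0,0.2,0,0,0],
    [1,-0.005,0,0.4,0,0,0],
    [1,-0.005,0,0.6,0,0,0],
    [1,-0.005,0,0.6,0,0,0],
  ],
)

```text
clock: 9.12
position: [0.5628, -0.2866, 0.0599]
tcp_rot: [0.619, 0.785, -0.001, -0.004]
contact_force: [-1.1, 1.3, -0.2]
finger_gap: 0.0873
```

Clearance to the mallet is ample (over 0.2 m), so I go down and close.

jog_arm(
  steps=[
    [1,0,0,0.19,0,0,0],
    [1,0,0,0.19,0,0,0],
    [1,0,0,0.19,0,0,0],
    [0,0,0,0.19,0,0,0],
    [-1,0,0,0.19,0,0,0],
    [-1,0,0,0.19,0,0,0],
    [-1,0,0,0.19,0,0,0],
    [-1,0,0,0.19,0,0,0],
    [-1,0,0,0.19,0,0,0],
    [-1,0,0,0.19,0,0,0],
    [-1,0,0,0.19,0,0,0],
    [-1,0,0,0.19,0,0,0],
    [-1,0,0,0.19,0,0,0],
    [-1,0,0,0.19,0,0,0],
    [-1,0,0,0.19,0,0,0],
  ],
  force=25,
)

```text
clock: 10.37
position: [0.5654, -0.2896, 0.037]
tcp_rot: [0.62, 0.785, 0.0, -0.0]
contact_force: [-1.7, 2.5, 2.1]
finger_gap: 0.0218
```

```bash
python3 -c "
from h import *
st();delta((.566,-.288,.036),103.4)
c=cam('scene');cv2.imwrite('pics/s7.png',cv2.resize(c['img'][100:260,40:240],(750,600)))"
```

```text
10.3667 [ 0.5654 -0.2896  0.037 ] gap 0.0218 F [-1.71  2.5   2.15] T [0.46 0.37 0.04] q [ 0.09  0.55  0.41  1.65 -0.25  1.    2.39] toolx 103.38
shift [0.01  0.006 0.006] turn [-0.0002 -0.0005 -0.0003]
```

View pics/s7.png

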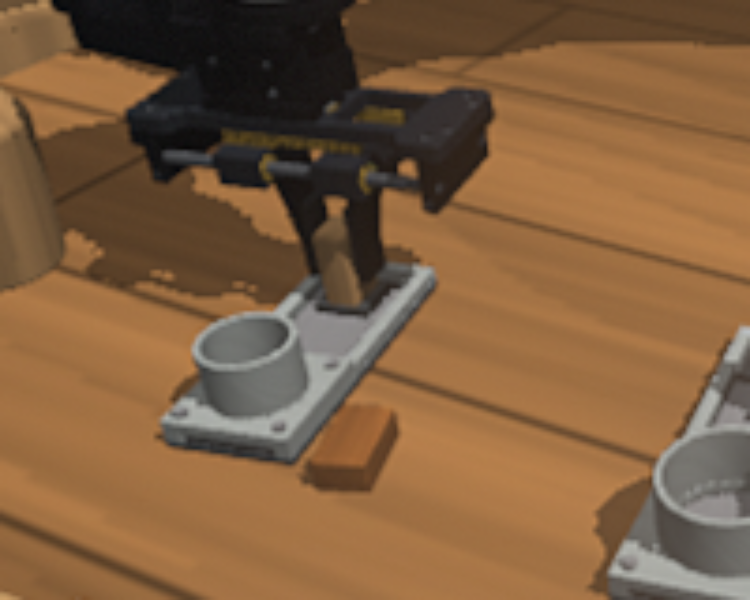

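The small grip is held between the fingers at (345,260) in the crop. I push it in about 38 mm.

jog_arm(
  steps=[
    [-1,0,0.04,0,0,0,0],
    [-1,0,0.08,0,0,0,0],
    [-1,0,0.12,0,0,0,0],
    [-1,0,0.16,0,0,0,0],
    [-1,0,0.2,0,0,0,0],
    [-1,0,0.22,0,0,0,0],
    [-1,0,0.22,0,0,0,0],
    [-1,0,0.22,0,0,0,0],
  ],
)

```text
clock: 11.08
position: [0.5982, -0.2818, 0.037]
tcp_rot: [0.62, 0.785, 0.001, 0.0]
contact_force: [1.2, 4.2, 0.0]
finger_gap: 0.0218
```

jog_arm(
  steps=[
    [-1,0,0.01,0,0,0,0],
    [-1,0,0.02,0,0,0,0],
    [-1,0,0.03,0,0,0,0],
    [-1,0,0.03,0,0,0,0],
  ],
)

```text
clock: 11.42
position: [0.6016, -0.281, 0.037]
tcp_rot: [0.62, 0.785, 0.0, -0.001]
contact_force: [-1.9, 4.1, 4.0]
finger_gap: 0.0222
```

jog_arm(
  steps=[
    [-1,0,0.01,0,0,0,0],
    [-1,0,0.015,0,0,0,0],
    [-1,0,0.015,0,0,0,0],
  ],
)

```text
clock: 11.67
position: [0.6029, -0.2807, 0.0369]
tcp_rot: [0.62, 0.784, -0.0, -0.001]
contact_force: [-6.6, 4.8, 6.8]
finger_gap: 0.0221
```

jog_arm(
  steps=[
    [-1,0,0.01,0,0,0,0],
    [-1,0,0.015,0,0,0,0],
    [-1,0,0.015,0,0,0,0],
  ],
)

```text
clock: 11.92
position: [0.6031, -0.2807, 0.0369]
tcp_rot: [0.621, 0.784, -0.001, -0.003]
contact_force: [-15.9, 5.7, 12.4]
finger_gap: 0.0223
```

jog_arm(
  steps=[
    [-1,0,0.01,0,0,0,0],
    [-1,0,0.01,0,0,0,0],
    [-1,0,0.01,0,0,0,0],
  ],
)

```text
clock: 12.17
position: [0.6031, -0.2807, 0.0369]
tcp_rot: [0.621, 0.784, -0.002, -0.004]
contact_force: [-21.1, 7.1, 17.5]
finger_gap: 0.0222
```

At the stop: the position has stalled while the force rises. I ease off, release and retreat up and back, clear of the camera views.

jog_arm(
  steps=[
    [-1,0,-0.018,0,0,0,0],
    [-1,0,-0.018,0,0,0,0],
    [0,0,-0.018,0,0,0,0],
    [0.5,0,-0.018,0,0,0,0],
    [0.5,0,-0.018,0,0,0,0],
    [0.5,0,-0.018,0,0,0,0],
    [0.5,0,-0.018,0,0,0,0],
    [0.5,0,-0.018,0,0,0,0],
  ],
)

```text
clock: 12.83
position: [0.6053, -0.2808, 0.037]
tcp_rot: [0.62, 0.785, -0.0, 0.0]
contact_force: [-0.2, 0.3, 0.4]
finger_gap: 0.0536
```

jog_arm(
  steps=[
    [0.5,0,0,-0.2,0,0,0],
    [0.5,0,0,-0.4,0,0,0],
    [0.5,0,0,-0.6,0,0,0],
    [0.5,0,0,-0.8,0,0,0],
    [0.5,0,0,-1,0,0,0],
    [0.5,0,0,-1,0,0,0],
    [0.5,0,0,-1,0,0,0],
  ],
)

```text
clock: 13.42
position: [0.6062, -0.2812, 0.189]
tcp_rot: [0.62, 0.785, 0.001, 0.002]
contact_force: [-0.3, 0.5, -0.4]
finger_gap: 0.0653
```

jog_arm(
  steps=[
    [0.5,0.9,-0.3,0,0,0,0],
    [0.5,0.9,-0.3,0,0,0,0],
    [0.5,0.9,-0.3,0,0,0,0],
    [0.5,0.9,-0.3,0,0,0,0],
    [0.5,0.9,-0.3,0,0,0,0],
    [0.5,0.9,-0.3,0,0,0,0],
    [0.5,0.9,-0.3,0,0,0,0],
  ],
)

```text
clock: 14.0
position: [0.5302, -0.1603, 0.1864]
tcp_rot: [0.62, 0.784, -0.0, -0.0]
contact_force: [-0.4, 0.9, -0.5]
finger_gap: 0.0655
```

```bash
python3 -c "
from h import *
st()
for n in('top','scene'):
    c=cam(n);np.savez(n+'8.npz',**c);cv2.imwrite(f'pics/{n}8.png',cv2.resize(c['img'],(800,600)))"
```

```text
14.0 [ 0.5302 -0.1603  0.1864] gap 0.0655 F [-0.44  0.92 -0.46] T [ 0.04 -0.    0.01] q [-0.15  0.21  0.42  1.73 -0.09  1.22  2.09] toolx 103.34
```

View pics/top8.png

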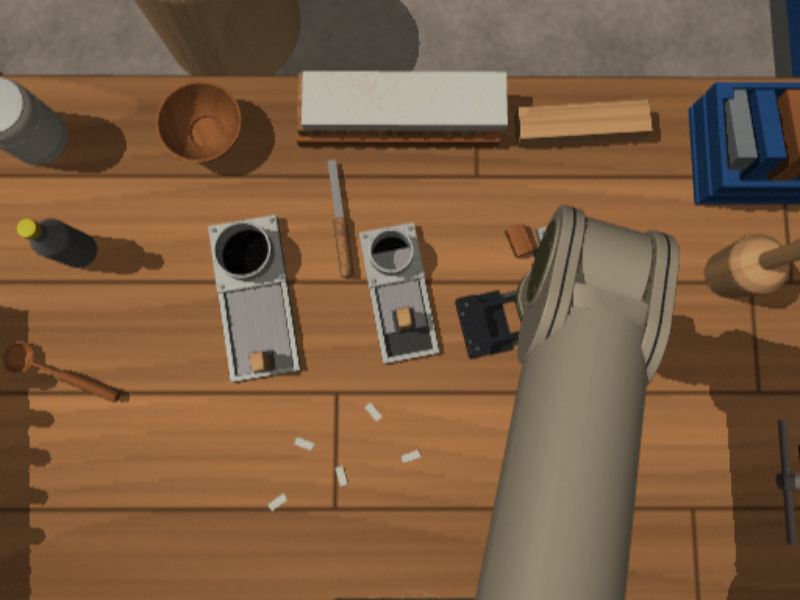

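View pics/scene8.png

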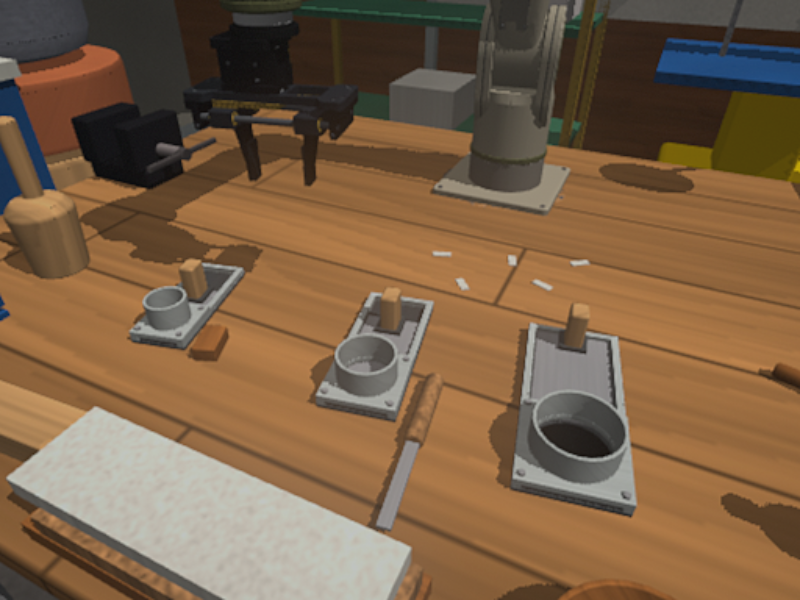

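The scene view shows the small grip moved in to (193,280), but the arm hides the small port in the top view. I move further left for a clear measurement.

jog_arm(
  steps=[
    [0.5,1,-0.1,-0.1,0,0,0],
    [0.5,1,-0.1,-0.1,0,0,0],
    [0.5,1,-0.1,-0.1,0,0,0],
    [0.5,1,-0.1,-0.1,0,0,0],
    [0.5,1,-0.1,-0.1,0,0,0],
    [0.5,1,-0.1,-0.1,0,0,0],
    [0.5,1,-0.1,-0.1,0,0,0],
  ],
)

```text
clock: 14.68
position: [0.4814, -0.0185, 0.2019]
tcp_rot: [0.621, 0.784, -0.0, 0.0]
contact_force: [-0.0, 0.2, -1.9]
finger_gap: 0.0653
```

```bash
python3 -c "
from h import *
st()
c=cam('top');np.savez('top9.npz',**c);cv2.imwrite('pics/top9.png',cv2.resize(c['img'],(800,600)))
P=pts(c)
for k,(u0,u1,v0,v1),cc in(('small',(355,395,165,210),(669,-263)),('large',(150,190,210,245),(654,258)),('medium',(245,275,190,220),(652,22))):
    p=P[v0:v1,u0:u1].reshape(-1,3);im=c['img'][v0:v1,u0:u1].reshape(-1,3).astype(int)
    p=p[(p[:,2]>.058)&(p[:,2]<.07)&(im[:,2]-im[:,0]>30)]
    if len(p)>20:
        r=cv2.minAreaRect((p[:,:2]*1000).astype(np.float32));print(k,r,np.hypot(*np.subtract(cc,r[0])))
"
```

```text
14.6833 [ 0.4814 -0.0185  0.2019] gap 0.0653 F [-0.03  0.23 -1.91] T [0.01 0.03 0.03] q [-0.35  0.03  0.3   1.88 -0.01  1.24  1.75] toolx 103.27
small ((601.3750610351562, -278.1759948730469), (28.78927230834961, 21.966520309448242), 17.524614334106445) 69.30687693429554
large ((477.5647277832031, 226.9344482421875), (30.06972885131836, 20.845138549804688), 14.112504005432129) 179.14930585473263
```

View pics/top9.png

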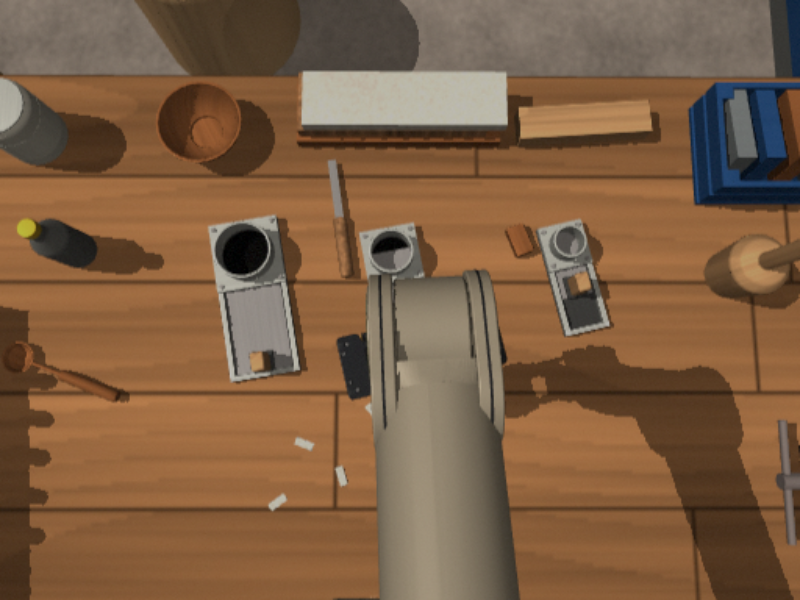

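The top view shows the small collar (569,241) covered by its blade, with grip-to-collar 69.3 mm against 69 nominal. The large collar (243,250) is open at 179.1 mm against 180 nominal. I hand the job in.

```bash
python3 -c "
from h import *
print(env.finish_job())"
```

```text
the job is handed in; nothing more can be done
None
```

I pulled the large gate open first, then pushed the small gate shut, and handed the job in at about 14.7 s of the 48 s allowed. No verdict is reported on hand-in.

| Gate | Travel | Force at stop (stalled) | Final grip-to-collar distance | Nominal |
|---|---|---|---|---|
| Large (open) | 62 mm | about 18 N along the slide | 179.1 mm | 180 mm |
| Small (shut) | 39 mm | about 21 N along the slide | 69.3 mm | 69 mm |

- **Large gate:** the 0.9 mm difference is within camera error, and its collar shows fully open in the last picture.
- **Small gate:** its collar shows fully covered by the blade.
- **Medium gate:** I never touched it. Its position was unchanged in the earlier pictures, but the arm hid its grip in the last top view, so I did not re-measure it at the end.
- **Forces and robot state:** readings I took stayed under about 31 N in total. The arm was clear of everything at hand-in.

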